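# Clear the walnut jammed in the green funnel

### The arm

A 6-joint arm with a two-finger parallel gripper is mounted at the origin on the work surface. World frame = base frame: x ahead of the robot, y to its left, z up, the work surface at z = 0. Lengths are in m, angles in rad, forces in N, time in s.
With the tool pointing down it reaches from about 0.2 to 0.875 m from the base axis. Payload 3.4 kg.
Tool frame: the origin (TCP) lies at the very end of the fingers, on their centre line; the grasp point (between the pads) lies 19 mm behind it; x points along the fingers, z is the direction in which the jaws open and shut, and the axes are right-handed (so a half turn about x gives the same grasp; the last joint's range is limited). The gripper opens to 94 mm and grips with 3 to 60 N. Pads are 16 mm wide; open, the fingers measure 119 mm over their backs; the gripper's body (75 mm by 177 mm) begins 78 mm behind the grasp point.
Start: joints at [-1.244, 0.276, 1.505, -0, 1.361, -0.121], TCP at [0.249, -0.518, 0.205] pointing down, gripper open.
Joint ranges: [-2.89, 2.89], [-0.75, 2.08], [0.22, 2.7], [-1.18, 4.32], [0.11, 2.71], [-2.7, 2.7]. Speed limits (rad/s): [2.57, 2.57, 3.14, 3.14, 3.14, 3.14].

### API

Orientations are given as a unit quaternion [x, y, z, w].
In Python, from bench import r gives the robot as it stands.
- The arm moves only by the tool jog_arm, never from a script. Its argument "steps" is a list of rows, each a list of 3 entries, a list of its own where there are three numbers: the shift along the tool's x, y, z in mm, then the turn about the tool's x in rad, then the opening in per cent of the stroke, from 0 (shut) to 100 (fully open). A call has exactly 5 rows; each row shifts and turns the pose as measured when the row begins, along the tool's axes as they then stand; what a row does not reach is not made up. A row lasts 1/8 s, in which the tool goes at most 62.5 mm and 10.7 degrees, less where a joint would pass 70% of its speed; a pose out of reach is approached as far as the arm can. A call is refused whole if a number of a shift passes 62.5 or a number of a turn 0.188, either way. A call with a gripper value outside its range is refused whole. The fingers move at their own pace and stop on an object; the grip force is fixed at half the most. Time passes only in rows, so rows that do not move let the fingers close, or fill a call up. It gives the time, the measured TCP pose, the force and the opening at its end, in the units of the state.
- r.sense(): the state, without advancing time (a new reading comes with each control period).
- r.snapshot(name): name is "scene" or "top"; returns a dict with "img" (384x512x3 uint8, red, green, blue), "depth" (384x512 float32, m along the optical axis (not along the pixel's ray), 0 where there is no reading), "vfov" (degrees; the focal length in pixels is half the picture's height over the tangent of half this angle, whatever the lens; pixels are square), "cx", "cy" (the principal point, pixels), "rvec" (rotation vector, rad) and "tvec" (3), from world to camera coordinates, as OpenCV has them. Camera axes: x right, y down, z forward; pixel columns grow to the right and rows downward; lengths in m; the calibration is good to about 2 mm. A picture is of the moment at which its call begins.
- r.hand_in(): hands the job in, once; it reports no verdict.
The state is a dict: "time_s": time; "qpos": joint angles; "qvel": joint speeds; "tau": joint torques, N m; "eef_pos": TCP position; "tcp_rot": TCP orientation; "wrist_force": force on the tool from outside, world axes, zero at the start; "torque": the same for the moment, N m; "grip_width": opening from 0.0 (shut) to 1.0 (fully open).
Only numpy, scipy, OpenCV 4.12 (cv2) and the standard library are available. Lean on these libraries where they do the work, as an engineer would, in place of code of your own. Each camera call takes 0.05 s, during which the arm holds its last target.

### The job

A walnut is jammed in the spout of the green filling funnel on the spice-shop counter. Take the wooden pusher stick out of its steel tumbler, push the walnut down through the spout so that it drops into the enamel bowl below, then stand the pusher back in its tumbler and let go.

Things in the scene. Friction and masses are not known exactly. Their poses are not given: they have to be found in the camera images.
- green_stand: Fixed stand: green funnel over a white enamel bowl (the stand with a blue funnel plays no part). Origin on the counter, on the funnel's axis; z up. Cone rim 177 mm up, 80 mm wide inside; straight spout, bore 42, from 155 down to its open end at 95 mm. Fixed bowl: floor 16, rim 57 mm up, 126 wide inside. Steel posts 77 mm from the axis along +y and -y, 140 mm tall, joined to the spout by bars.
- walnut_center (a point): Centre of the loose brown walnut, a 36 mm ball of 10 to 21 g, jammed in the green funnel's spout on two sprung rubber nibs, its top about 12 mm below the spout's upper end. A push of 5 to 12 N straight down spreads the nibs; after some 15 mm it springs free and falls into the bowl. A stick lowered till its foot is level with the spout's lower end has surely cleared it.
- pusher_center (a point): Centre of the loose wooden pusher: pale round stick, 24 mm thick, 180 mm long, 60 g, upright in the tumbler. Its ends lie 90 mm from this point; z points to the banded top. Hold it by the red band, 8 to 58 mm below the top, and the fingers stay clear of the funnel as it goes through. The shorter, thicker brass pestle (48 mm wide) plays no part.
- tumbler: Steel tumbler fixed to the counter, 50 mm outside and 44 mm inside diameter. Origin: centre of its underside, on the counter; inner floor 6 mm and rim 75 mm above the origin. The pusher may lean in it, up to about 15 degrees.
Mind the look-alikes: they are no part of the job. Of the things that look like the part that bears pusher_center, the middle-sized one is meant.

How it is judged:
By the outcome, as a careful person would: the job done as asked, in the order asked, and still so for the second after the job is handed in, with the robot touching nothing.
It also fails if it takes over 51 s, if anything falls off the work surface, if the arm or the gripper's body presses on something with over 40 N, if the wrist force passes 120 N, or if a joint passes its speed limit or range.

## Working session

There is one attempt and no reset: what is moved stays moved. The work goes in short steps, Python scripts to look and compute and a tool call to move; the robot and the scene stay as the last step left them, time stands still between calls to the robot, and variables do not carry over. Pictures are saved under pics/ and viewed, and the job is handed in when it is done.

Besides the shell and the picture viewer there is one more tool, called by a JSON object that holds its "fn" and its "kwargs", one argument or row to a line. jog_arm: Moves the arm, as the interface text tells. Its arguments: {"type":"object","properties":{"steps":{"type":"array","items":{"type":"array"}}},"required":["steps"]}

```bash
mkdir -p pics; cat > h.py <<'E'
import numpy as np, cv2, pickle
from bench import r
from scipy.spatial.transform import Rotation as R
def snap(n,f):
    s=r.snapshot(n); pickle.dump(s,open(f'pics/{f}.pkl','wb')); cv2.imwrite(f'pics/{f}.png',cv2.cvtColor(s['img'],cv2.COLOR_RGB2BGR)); return s
def load(f): return pickle.load(open(f'pics/{f}.pkl','rb'))
def world(s):
    d=s['depth'];H,W=d.shape;f=H/2/np.tan(np.radians(s['vfov'])/2)
    u,v=np.meshgrid(np.arange(W),np.arange(H))
    P=np.stack([(u-s['cx'])/f*d,(v-s['cy'])/f*d,d],-1)
    Rm=cv2.Rodrigues(np.array(s['rvec'],float))[0]
    W3=(P-np.array(s['tvec']).ravel())@Rm
    W3[d==0]=np.nan
    return W3
E
python3 - <<'E'
from h import *
print(r.sense())
for n in('scene','top'):
    s=snap(n,n+'0'); print(n,s['vfov'],s['cx'],s['cy'],s['rvec'],s['tvec'],{k for k in s})
E
```

```text
{'time_s': 0.0, 'qpos': array([-1.24398783e+00,  2.76575441e-01,  1.50611184e+00, -1.06007350e-05,
        1.36068739e+00, -1.20979679e-01]), 'qvel': array([ 0.00023107, -0.00019913, -0.0010565 ,  0.00065331,  0.0008022 ,
       -0.00106274]), 'tau': array([ 9.20350431e-04, -4.04575145e+01, -2.37231410e+01,  7.02740159e-02,
        3.44948668e-02, -1.20946715e-04]), 'eef_pos': array([ 0.24877986, -0.51777251,  0.20462438]), 'tcp_rot': array([ 0.37689975,  0.59902562, -0.37611068,  0.59804317]), 'wrist_force': array([-0.33188547, -0.33534829, -0.05830381]), 'torque': array([-0.02619086, -0.02757582,  0.0096815 ]), 'grip_width': 1.0007305048972441}
scene 52.57798162889584 259.0934945893256 188.11262290813386 [ 1.98213407  1.80631082 -0.49686236] [-0.06550281 -0.44955617  1.19258312] {'vfov', 'cx', 'depth', 'rvec', 'tvec', 'cy', 'img'}
top 53.34956155861988 260.9990787802381 192.5900238817232 [ 2.13018866 -2.17404042  0.07884792] [0.0143913  0.61886342 0.77281969] {'vfov', 'cx', 'depth', 'rvec', 'tvec', 'cy', 'img'}
```

```bash
python3 -c "
import cv2,numpy as np
print(cv2.imread('pics/top0.png').shape)"
```

```text
(384, 512, 3)
```

View pics/scene0.png

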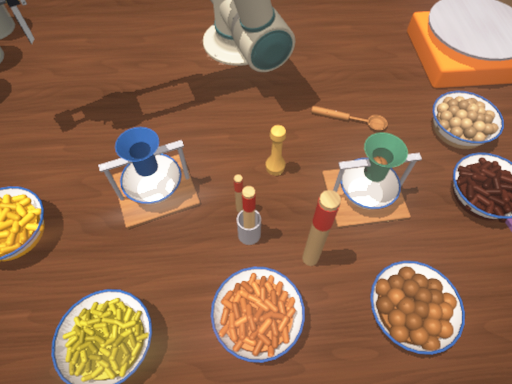

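View pics/top0.png

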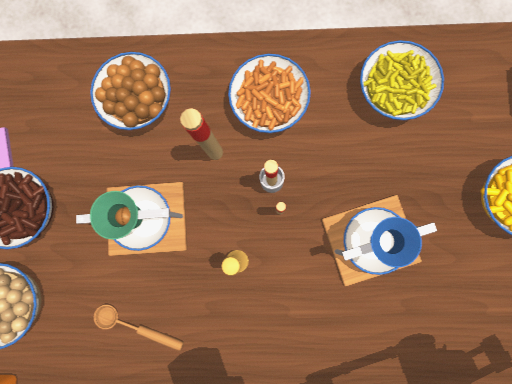

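The scene view shows the green funnel at scene (385,155) / top (115,215) with the walnut inside. There are three banded sticks:
- Large: scene (322,225), standing on the counter.
- Middle: scene (249,212) / top (271,170), in the steel tumbler.
- Small: scene (238,190), standing behind the tumbler.

The middle one in the tumbler fits the description. I'll confirm that with a crop and measure.

```bash
python3 - <<'E'
from h import *
a=cv2.imread('pics/scene0.png')[160:280,200:350]; b=cv2.imread('pics/top0.png')[140:290,70:300]
a=cv2.resize(a,(500,400),interpolation=cv2.INTER_CUBIC); cv2.imwrite('pics/c1.png',a)
cv2.imwrite('pics/c2.png',cv2.resize(b,None,fx=3.4,fy=3.4,interpolation=cv2.INTER_CUBIC))
s=load('scene0');t=load('top0')
for nm,q,box in(('scene',s,(170,250,225,270)),('top',t,(155,200,250,295)),):
    W=world(q);print(nm)
    r0,r1,c0,c1=box
    p=W[r0:r1,c0:c1].reshape(-1,3);im=q['img'][r0:r1,c0:c1].reshape(-1,3)
    p_=p[np.isfinite(p[:,2])]
    for lo in np.arange(0,.24,.01):
        m=(p_[:,2]>lo)&(p_[:,2]<lo+.01)
        if m.sum()>3 : print('%.2f'%lo,m.sum(),p_[m].min(0).round(3),p_[m].max(0).round(3),p_[m].mean(0).round(3))
for nm,q,box in(('scene',s,(130,180,355,415)),('top',t,(185,245,85,145)),):
    W=world(q);print(nm)
    r0,r1,c0,c1=box
    p=W[r0:r1,c0:c1].reshape(-1,3);im=q['img'][r0:r1,c0:c1].reshape(-1,3).astype(int)
    g=(im[:,1]>im[:,0]+15)&(im[:,1]>im[:,2]+5)
    k=g&np.isfinite(p[:,2])
    for lo in np.arange(0.09,.2,.01):
        m=k&(p[:,2]>lo)&(p[:,2]<lo+.01)
        if m.sum()>3 : print('%.2f'%lo,m.sum(),p[m].min(0).round(3),p[m].max(0).round(3))
    w=np.isfinite(p[:,2])&(im[:,0]>im[:,1]+40)&(p[:,2]>.1);print('walnut',w.sum(),p[w].mean(0),p[w].max(0))
E
```

```text
scene
0.00 1199 [ 0.473 -0.073  0.   ] [0.686 0.042 0.01 ] [ 0.582 -0.018  0.001]
0.01 69 [ 0.489 -0.043  0.01 ] [0.673 0.042 0.02 ] [ 0.639 -0.02   0.015]
0.02 70 [ 0.586 -0.043  0.02 ] [0.673 0.004 0.03 ] [ 0.645 -0.023  0.025]
0.03 76 [ 0.586 -0.043  0.03 ] [0.673 0.004 0.04 ] [ 0.645 -0.023  0.035]
0.04 81 [ 0.587 -0.042  0.04 ] [0.674 0.003 0.05 ] [ 0.647 -0.023  0.045]
0.05 105 [ 0.589 -0.042  0.05 ] [0.674 0.003 0.06 ] [ 0.647 -0.022  0.055]
0.06 110 [ 0.582 -0.043  0.06 ] [0.674 0.006 0.07 ] [ 0.647 -0.021  0.065]
0.07 146 [ 0.585 -0.043  0.07 ] [0.674 0.006 0.08 ] [ 0.649 -0.022  0.075]
0.08 40 [ 0.587 -0.043  0.081] [ 0.662 -0.009  0.09 ] [ 0.632 -0.026  0.085]
0.09 48 [ 0.587 -0.042  0.09 ] [ 0.662 -0.009  0.1  ] [ 0.629 -0.026  0.095]
0.10 43 [ 0.589 -0.042  0.101] [ 0.662 -0.006  0.11 ] [ 0.629 -0.025  0.105]
0.11 56 [ 0.584 -0.043  0.11 ] [ 0.662 -0.006  0.12 ] [ 0.629 -0.026  0.115]
0.12 56 [ 0.577 -0.043  0.12 ] [ 0.662 -0.007  0.13 ] [ 0.62  -0.028  0.125]
0.13 79 [ 0.576 -0.043  0.13 ] [ 0.662 -0.007  0.139] [ 0.616 -0.028  0.133]
0.14 33 [ 0.654 -0.03   0.141] [ 0.
[... 2136 characters left out ...]
 ]
0.16 351 [0.536 0.225 0.16 ] [0.604 0.293 0.17 ]
0.17 409 [0.53  0.215 0.17 ] [0.614 0.299 0.179]
walnut 55 [0.57130341 0.25693111 0.13966245] [0.57991216 0.2689505  0.14296518]
top
0.09 11 [0.549 0.234 0.094] [0.589 0.249 0.099]
0.10 19 [0.55  0.234 0.101] [0.591 0.268 0.11 ]
0.11 31 [0.55  0.232 0.11 ] [0.591 0.276 0.12 ]
0.12 55 [0.552 0.233 0.12 ] [0.592 0.277 0.13 ]
0.13 56 [0.552 0.227 0.13 ] [0.592 0.277 0.14 ]
0.14 65 [0.552 0.226 0.14 ] [0.592 0.278 0.15 ]
0.15 204 [0.546 0.23  0.15 ] [0.596 0.283 0.16 ]
0.16 570 [0.536 0.221 0.16 ] [0.606 0.293 0.17 ]
0.17 619 [0.53  0.214 0.17 ] [0.613 0.297 0.18 ]
walnut 182 [0.57098152 0.25397988 0.1379573 ] [0.58735473 0.26713872 0.14392947]
```

View pics/c1.png

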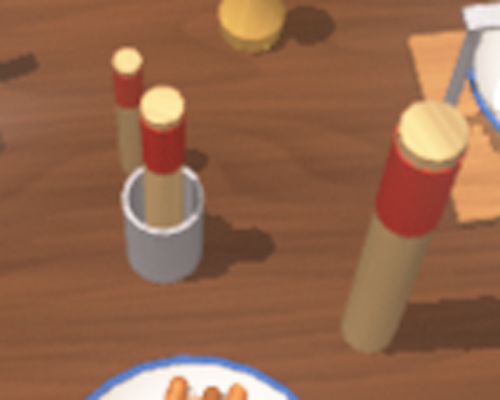

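View pics/c2.png

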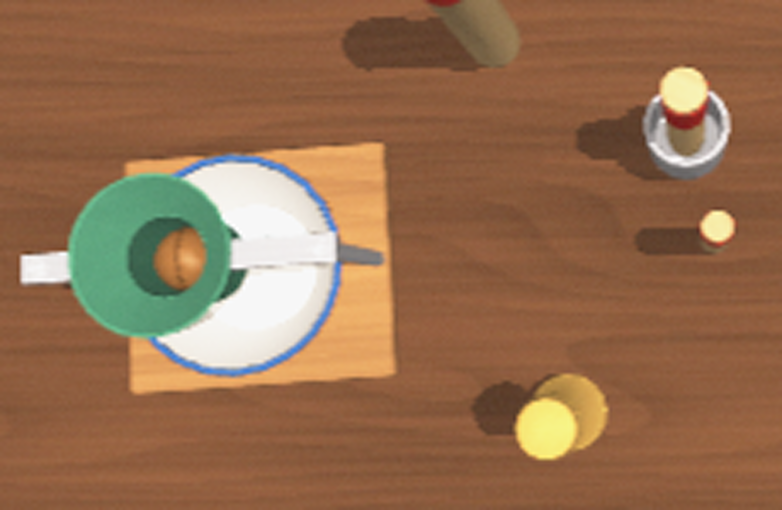

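```bash
python3 - <<'E'
from h import *
q=r.sense(); print(R.from_quat(q['tcp_rot']).as_matrix().round(4))
s=load('scene0');t=load('top0')
for nm,qq,boxes in(('scene',s,dict(big=(185,275,300,342),small=(170,205,230,241),brass=(120,180,262,290))),('top',t,dict(big=(100,165,178,228),small=(198,216,272,290),brass=(245,280,215,252)))):
    W=world(qq)
    for k,(a,b,c,d) in boxes.items():
        p=W[a:b,c:d].reshape(-1,3);p=p[np.isfinite(p[:,2])]
        z=np.sort(p[:,2])[-5];m=p[:,2]>z-.006
        print(nm,k,z.round(3),p[m].min(0).round(3),p[m].max(0).round(3))
# fine fit: pusher top disc, tumbler rim, funnel rim
for nm,qq in(('scene',s),('top',t)):
    W=world(qq).reshape(-1,3)
    for lab,cx,cy,rad,lo,hi in(('pusher',.649,-.019,.03,.183,.19),('tumbler',.648,-.019,.035,.072,.078),('rim',.572,.256,.06,.174,.18)):
        m=(np.hypot(W[:,0]-cx,W[:,1]-cy)<rad)&(W[:,2]>lo)&(W[:,2]<hi)
        p=W[m][:,:2].astype(np.float32)
        (c,rr)=cv2.minEnclosingCircle(p);print(nm,lab,m.sum(),np.round(c,4),round(rr,4))
E
```

```text
[[-5.000e-04  9.014e-01  4.330e-01]
 [ 1.500e-03  4.330e-01 -9.014e-01]
 [-1.000e+00  2.000e-04 -1.600e-03]]
scene big 0.258 [0.7   0.089 0.252] [0.733 0.121 0.259]
scene small 0.133 [ 0.576 -0.043  0.127] [ 0.593 -0.03   0.134]
scene brass 0.146 [0.462 0.043 0.14 ] [0.495 0.073 0.148]
top big 0.257 [0.698 0.088 0.251] [0.731 0.12  0.258]
top small 0.133 [ 0.576 -0.043  0.13 ] [ 0.591 -0.028  0.134]
top brass 0.148 [0.463 0.042 0.142] [0.493 0.073 0.149]
scene pusher 121 [ 0.6496 -0.018 ] 0.012
scene tumbler 110 [ 0.6488 -0.0188] 0.0253
scene rim 257 [0.5723 0.258 ] 0.0435
top pusher 142 [ 0.6484 -0.0195] 0.012
top tumbler 100 [ 0.6473 -0.0199] 0.0247
top rim 371 [0.5721 0.2561] 0.0431
```

The middle stick is confirmed:
- Its top is 0.186 m up, which matches 6 + 180 mm, and it is 24 mm wide, standing upright at (0.649, -0.019).
- The tumbler is at (0.648, -0.019).
- The funnel axis is at (0.572, 0.257).
- The large stick is 0.258 m tall at (0.716, 0.105), and the small one is 0.133 m tall at (0.584, -0.036).

The present jaw angle keeps clear of both look-alikes.

{"fn": "jog_arm", "kwargs": {
  "steps": [
    [[-55,0,0],0,100],
    [[0,52,-25],0,100],
    [[0,52,-25],0,100],
    [[0,52,-25],0,100],
    [[0,52,-25],0,100]
  ]
}}

```text
time_s: 0.72
eef_pos: [0.3947, -0.336, 0.2587]
tcp_rot: [0.381, 0.598, -0.378, 0.595]
wrist_force: [0.9, -0.2, -0.4]
grip_width: 1.0
```

{"fn": "jog_arm", "kwargs": {
  "steps": [
    [[0,52,-25],0,100],
    [[0,52,-25],0,100],
    [[0,52,-25],0,100],
    [[0,52,-25],0,100],
    [[0,0,0],0,100]
  ]
}}

```text
time_s: 1.35
eef_pos: [0.5454, -0.147, 0.2574]
tcp_rot: [0.379, 0.6, -0.376, 0.595]
wrist_force: [0.0, -0.2, -0.3]
grip_width: 1.004
```

```bash
cat >> h.py <<'E'
def rem(x,y,z):
    q=r.sense();M=R.from_quat(q['tcp_rot']).as_matrix()
    print('t',round(q['time_s'],2),'pos',q['eef_pos'].round(4),'F',q['wrist_force'].round(1),'g',round(q['grip_width'],3),'tilt',M[:,0].round(3),'tz',M[:,2].round(3),'q6',q['qpos'][5].round(2))
    print('rem tool mm',(M.T@(np.array([x,y,z])-q['eef_pos'])*1e3).round(1))
E
python3 -c "
from h import *
rem(.6488,-.019,.25)"
```

```text
t 1.35 pos [ 0.5454 -0.147   0.2574] F [ 0.  -0.2 -0.3] g 1.004 tilt [-0.004  0.008 -1.   ] tz [ 0.429 -0.903 -0.008] q6 0.74
rem tool mm [  8.  148.4 -71.1]
```

{"fn": "jog_arm", "kwargs": {
  "steps": [
    [[2,50,-24],0,100],
    [[2,50,-24],0,100],
    [[2,45,-22],0,100],
    [[0,5,-2],0,100],
    [[0,0,0],0,100]
  ]
}}

```text
time_s: 1.98
eef_pos: [0.6495, -0.0209, 0.2493]
tcp_rot: [0.378, 0.6, -0.381, 0.593]
wrist_force: [-0.0, -0.2, 0.1]
grip_width: 1.0
```

```bash
python3 -c "
from h import *
rem(.6488,-.019,.134)"
```

```text
t 1.98 pos [ 0.6495 -0.0209  0.2493] F [-0.  -0.2  0.1] g 1.0 tilt [-0.01   0.002 -1.   ] tz [ 0.424 -0.905 -0.006] q6 0.99
rem tool mm [115.3   1.1  -1.3]
```

{"fn": "jog_arm", "kwargs": {
  "steps": [
    [[40,1,-1],0,100],
    [[40,0,0],0,100],
    [[30,0,0],0,100],
    [[5,0,0],0,100],
    [[0,0,0],0,100]
  ]
}}

```text
time_s: 2.6
eef_pos: [0.6453, -0.0295, 0.1348]
tcp_rot: [0.38, 0.597, -0.384, 0.593]
wrist_force: [0.5, -0.7, 0.1]
grip_width: 0.999
```

```bash
python3 -c "
from h import *
rem(.6488,-.019,.134);snap('scene','s1')"
```

```text
t 2.6 pos [ 0.6453 -0.0295  0.1348] F [ 0.5 -0.7  0.1] g 0.999 tilt [-0.008 -0.003 -1.   ] tz [ 0.416 -0.909 -0.001] q6 0.99
rem tool mm [ 0.8  7.6 -8.1]
```

View pics/s1.png

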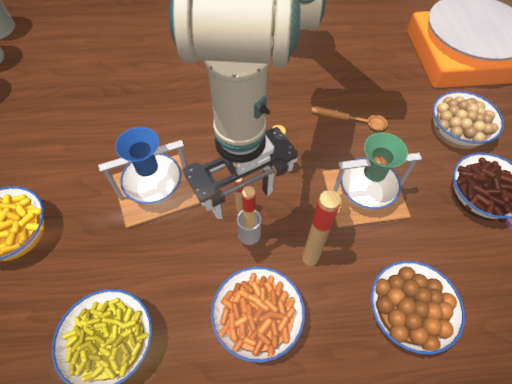

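The picture shows the gripper straddling the stick in the tumbler (249,195), with the large stick at (325,225) clear. The arm drifted about 10 mm sideways on the way down, so I'll correct that and then close.

{"fn": "jog_arm", "kwargs": {
  "steps": [
    [[1,8,-8],0,100],
    [[0,0,0],0,100],
    [[0,0,0],0,100],
    [[0,0,0],0,100],
    [[0,0,0],0,100]
  ]
}}

```text
time_s: 3.28
eef_pos: [0.6518, -0.0182, 0.1379]
tcp_rot: [0.381, 0.595, -0.383, 0.595]
wrist_force: [-0.5, 0.4, 0.5]
grip_width: 1.002
```

```bash
python3 -c "
from h import *
rem(.6488,-.019,.134)"
```

```text
t 3.27 pos [ 0.6518 -0.0182  0.1379] F [-0.5  0.4  0.5] g 1.002 tilt [-0.001 -0.004 -1.   ] tz [ 0.417 -0.909  0.003] q6 1.01
rem tool mm [ 3.9 -3.1 -0.5]
```

{"fn": "jog_arm", "kwargs": {
  "steps": [
    [[4,-3,0],0,60],
    [[0,0,0],0,40],
    [[0,0,0],0,15],
    [[0,0,0],0,10],
    [[0,0,0],0,10]
  ]
}}

```text
time_s: 3.9
eef_pos: [0.6486, -0.0198, 0.1333]
tcp_rot: [0.381, 0.595, -0.383, 0.595]
wrist_force: [-0.7, 0.1, 0.5]
grip_width: 0.503
```

```bash
python3 -c "
from h import *
rem(.6488,-.019,.134)"
```

```text
t 3.9 pos [ 0.6486 -0.0198  0.1333] F [-0.7  0.1  0.5] g 0.503 tilt [-0.002 -0.004 -1.   ] tz [ 0.416 -0.909  0.003] q6 1.01
rem tool mm [-0.7  0.5 -0.6]
```

{"fn": "jog_arm", "kwargs": {
  "steps": [
    [[0,0,0],0,0],
    [[0,0,0],0,0],
    [[0,0,0],0,0],
    [[0,0,0],0,0],
    [[0,0,0],0,0]
  ]
}}

```text
time_s: 4.53
eef_pos: [0.6487, -0.0197, 0.1334]
tcp_rot: [0.381, 0.595, -0.383, 0.595]
wrist_force: [-0.5, 0.0, 0.3]
grip_width: 0.249
```

```bash
python3 -c "
from h import *
rem(.6488,-.019,.134)"
```

```text
t 4.53 pos [ 0.6487 -0.0197  0.1334] F [-0.5  0.   0.3] g 0.249 tilt [-0.002 -0.004 -1.   ] tz [ 0.416 -0.909  0.003] q6 1.01
rem tool mm [-0.6  0.4 -0.6]
```

{"fn": "jog_arm", "kwargs": {
  "steps": [
    [[0,0,0],0,0],
    [[-5,0,0],0,0],
    [[-15,0,0],0,0],
    [[-20,0,0],0,0],
    [[0,0,0],0,0]
  ]
}}

```text
time_s: 5.15
eef_pos: [0.6492, -0.0196, 0.1765]
tcp_rot: [0.381, 0.594, -0.383, 0.596]
wrist_force: [0.5, 0.2, 0.7]
grip_width: 0.253
```

```bash
python3 -c "
from h import *
rem(.6488,-.019,.345)"
```

```text
t 5.15 pos [ 0.6492 -0.0196  0.1765] F [0.5 0.2 0.7] g 0.253 tilt [-0.    -0.004 -1.   ] tz [ 0.416 -0.909  0.003] q6 1.01
rem tool mm [-168.5   -0.4   -0.2]
```

{"fn": "jog_arm", "kwargs": {
  "steps": [
    [[-35,0,0],0,0],
    [[-35,0,0],0,0],
    [[-40,0,0],0,0],
    [[-40,0,0],0,0],
    [[-15,0,0],0,0]
  ]
}}

```text
time_s: 5.78
eef_pos: [0.6475, -0.0187, 0.3432]
tcp_rot: [0.38, 0.597, -0.384, 0.594]
wrist_force: [0.7, -0.1, -0.8]
grip_width: 0.252
```

```bash
python3 -c "
from h import *
rem(.572,.2565,.345);snap('scene','s2')"
```

```text
t 5.78 pos [ 0.6475 -0.0187  0.3432] F [ 0.7 -0.1 -0.8] g 0.252 tilt [-0.007 -0.003 -1.   ] tz [ 0.416 -0.909 -0.   ] q6 1.01
rem tool mm [  -2.1   45.9 -281.7]
```

View pics/s2.png

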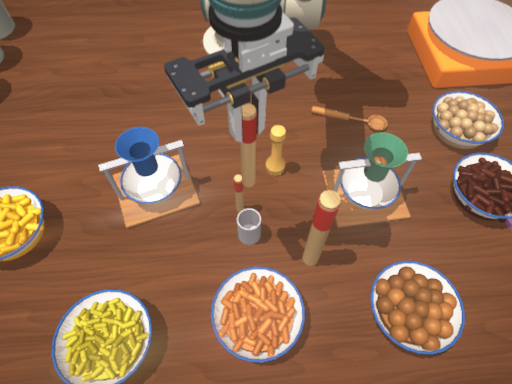

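The stick now hangs upright from the gripper (249,150), and the tumbler at (249,228) is empty. Next I move over to the funnel.

{"fn": "jog_arm", "kwargs": {
  "steps": [
    [[0,5,-30],0,0],
    [[0,8,-50],0,0],
    [[0,8,-50],0,0],
    [[0,8,-50],0,0],
    [[0,8,-50],0,0]
  ]
}}

```text
time_s: 6.45
eef_pos: [0.5851, 0.2076, 0.3387]
tcp_rot: [0.381, 0.596, -0.388, 0.591]
wrist_force: [0.4, -0.1, -1.4]
grip_width: 0.25
```

```bash
python3 -c "
from h import *
rem(.572,.2565,.345)"
```

```text
t 6.45 pos [0.5851 0.2076 0.3387] F [ 0.4 -0.1 -1.4] g 0.25 tilt [-0.01  -0.005 -1.   ] tz [ 0.409 -0.913  0.   ] q6 1.38
rem tool mm [ -6.4   7.9 -50. ]
```

{"fn": "jog_arm", "kwargs": {
  "steps": [
    [[-3,5,-30],0,0],
    [[-3,3,-15],0,0],
    [[0,0,-5],0,0],
    [[0,0,0],0,0],
    [[0,0,0],0,0]
  ]
}}

```text
time_s: 7.08
eef_pos: [0.57, 0.2587, 0.3415]
tcp_rot: [0.378, 0.597, -0.389, 0.591]
wrist_force: [0.3, -0.7, -0.5]
grip_width: 0.25
```

```bash
python3 - <<'E'
from h import *
rem(.572,.2565,.345)
for n in('scene','top'):
    s=snap(n,n[0]+'3');W=world(s).reshape(-1,3)
    for lo in np.arange(.19,.34,.015):
        m=(np.hypot(W[:,0]-.572,W[:,1]-.2565)<.035)&(W[:,2]>lo)&(W[:,2]<lo+.015)
        if m.sum()>3: print(n,lo.round(3),m.sum(),W[m].min(0).round(4),W[m].max(0).round(4))
E
```

```text
t 7.08 pos [0.57   0.2587 0.3415] F [ 0.3 -0.7 -0.5] g 0.25 tilt [-0.015 -0.008 -1.   ] tz [ 0.411 -0.911  0.001] q6 1.46
rem tool mm [-3.5  0.9  2.8]
scene 0.205 24 [0.5673 0.2471 0.2152] [0.5819 0.2659 0.2198]
scene 0.22 73 [0.564  0.2469 0.2202] [0.5823 0.2696 0.2348]
scene 0.235 82 [0.5652 0.2467 0.2351] [0.5823 0.2683 0.25  ]
scene 0.25 78 [0.5661 0.2467 0.2502] [0.5824 0.2666 0.265 ]
scene 0.265 86 [0.5649 0.2461 0.2651] [0.5833 0.2669 0.2798]
scene 0.28 95 [0.5665 0.2471 0.2802] [0.5829 0.2705 0.2948]
scene 0.295 100 [0.5636 0.2471 0.2952] [0.5854 0.2693 0.31  ]
scene 0.31 104 [0.5662 0.2474 0.3104] [0.5831 0.267  0.3246]
scene 0.325 99 [0.5671 0.2469 0.3252] [0.5842 0.2667 0.3398]
scene 0.34 122 [0.5686 0.2341 0.3401] [0.588  0.2834 0.355 ]
top 0.205 17 [0.557  0.2461 0.2155] [0.578  0.2563 0.2193]
top 0.22 56 [0.5567 0.2455 0.2204] [0.5794 0.2569 0.2347]
top 0.235 66 [0.5577 0.2456 0.235 ] [0.5798 0.2553 0.2498]
top 0.25 71 [0.5573 0.2452 0.2502] [0.5798 0.257  0.2647]
top 0.265 72 [0.5582 0.2452 0.2654] [0.5802 0.2553 0.2799]
top 0.28 82 [0.5577 0.2459 0.2804] [0.5801 0.2569 0.2947]
top 0.295 85 [0.5586 0.2456 0.2952] [0.5805 0.2562 0.3097]
top 0.31 92 [0.5581 0.2457 0.3103] [0.5806 0.2566 0.325 ]
top 0.325 36 [0.5587 0.2463 0.3251] [0.5686 0.2554 0.3399]
top 0.34 120 [0.551  0.232  0.3402] [0.5799 0.2743 0.355 ]
```

View pics/s3.png

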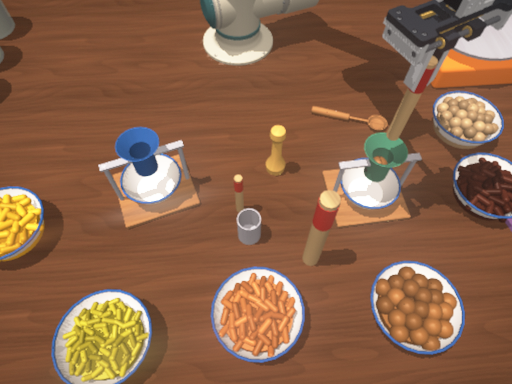

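The stick hangs above the funnel at (405,115), with its foot centred at about (0.569, 0.2575, 0.215), within 3 mm of the axis. I'll descend slowly and correct as I go.

{"fn": "jog_arm", "kwargs": {
  "steps": [
    [[5,1,3],0,0],
    [[15,0,0],0,0],
    [[15,0,0],0,0],
    [[12,0,0],0,0],
    [[0,0,0],0,0]
  ]
}}

```text
time_s: 7.8
eef_pos: [0.5712, 0.2542, 0.2897]
tcp_rot: [0.378, 0.597, -0.39, 0.59]
wrist_force: [0.0, -1.2, -1.0]
grip_width: 0.251
```

```bash
python3 - <<'E'
from h import *
rem(.573,.257,.215)
E
```

```text
t 7.8 pos [0.5712 0.2542 0.2897] F [ 0.  -1.2 -1. ] g 0.251 tilt [-0.018 -0.008 -1.   ] tz [ 0.409 -0.912  0.   ] q6 1.46
rem tool mm [74.6  4.3 -1.9]
```

{"fn": "jog_arm", "kwargs": {
  "steps": [
    [[4,4,-2],0,0],
    [[8,0,0],0,0],
    [[8,0,0],0,0],
    [[5,0,0],0,0],
    [[5,0,0],0,0]
  ]
}}

```text
time_s: 8.43
eef_pos: [0.5761, 0.2592, 0.2638]
tcp_rot: [0.381, 0.595, -0.387, 0.592]
wrist_force: [-1.5, -0.8, 5.5]
grip_width: 0.252
```

```bash
python3 - <<'E'
from h import *
rem(.574,.2575,.215)
E
```

```text
t 8.43 pos [0.5761 0.2592 0.2638] F [-1.5 -0.8  5.5] g 0.252 tilt [-0.007 -0.004 -1.   ] tz [ 0.41  -0.912  0.001] q6 1.46
rem tool mm [48.8 -2.2  0.7]
```

Contact with the walnut at 5.5 N. I keep pushing.

{"fn": "jog_arm", "kwargs": {
  "steps": [
    [[6,-2,1],0,0],
    [[7,0,0],0,0],
    [[8,0,0],0,0],
    [[8,0,0],0,0],
    [[6,0,0],0,0]
  ]
}}

```text
time_s: 9.05
eef_pos: [0.5757, 0.2591, 0.2298]
tcp_rot: [0.384, 0.594, -0.384, 0.593]
wrist_force: [0.4, -0.2, -0.5]
grip_width: 0.25
```

```bash
python3 - <<'E'
from h import *
rem(.574,.2575,.215)
E
```

```text
t 9.05 pos [0.5757 0.2591 0.2298] F [ 0.4 -0.2 -0.5] g 0.25 tilt [-0.001  0.    -1.   ] tz [ 0.41  -0.912 -0.001] q6 1.46
rem tool mm [14.8 -2.1  0.8]
```

{"fn": "jog_arm", "kwargs": {
  "steps": [
    [[6,-2,1],0,0],
    [[6,0,0],0,0],
    [[5,0,0],0,0],
    [[0,0,0],0,0],
    [[0,0,0],0,0]
  ]
}}

```text
time_s: 9.68
eef_pos: [0.5737, 0.257, 0.2102]
tcp_rot: [0.383, 0.595, -0.385, 0.593]
wrist_force: [-0.1, 0.7, -1.1]
grip_width: 0.255
```

```bash
python3 - <<'E'
from h import *
rem(.574,.2575,.345)
snap('scene','s4');s=snap('top','t4')
a=cv2.imread('pics/s4.png')[110:220,310:430];b=cv2.imread('pics/t4.png')[160:270,70:200]
cv2.imwrite('pics/c4.png',np.hstack([cv2.resize(a,(390,360)),cv2.resize(b,(400,360))]))
E
```

```text
t 9.68 pos [0.5737 0.257  0.2102] F [-0.1  0.7 -1.1] g 0.255 tilt [-0.004 -0.001 -1.   ] tz [ 0.41  -0.912 -0.001] q6 1.46
rem tool mm [-134.8   -0.    -0.5]
```

View pics/c4.png

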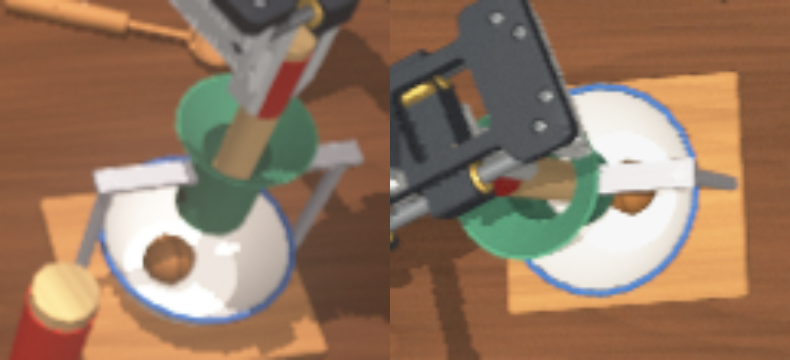

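The walnut lies in the bowl, visible in the left crop at (168,258) below the spout. The foot is at about 0.083 m, below the spout's end. Now I withdraw straight up.

{"fn": "jog_arm", "kwargs": {
  "steps": [
    [[-15,0,0],0,0],
    [[-25,0,0],0,0],
    [[-25,0,0],0,0],
    [[-20,0,0],0,0],
    [[0,0,0],0,0]
  ]
}}

```text
time_s: 10.4
eef_pos: [0.5751, 0.2575, 0.3032]
tcp_rot: [0.385, 0.593, -0.383, 0.594]
wrist_force: [0.6, 0.7, -0.4]
grip_width: 0.254
```

```bash
python3 - <<'E'
from h import *
rem(.574,.2575,.345)
E
```

```text
t 10.4 pos [0.5751 0.2575 0.3032] F [ 0.6  0.7 -0.4] g 0.254 tilt [ 0.002  0.001 -1.   ] tz [ 0.41  -0.912 -0.   ] q6 1.46
rem tool mm [-41.8  -0.9  -0.5]
```

{"fn": "jog_arm", "kwargs": {
  "steps": [
    [[-25,0,0],0,0],
    [[-18,0,0],0,0],
    [[0,-5,30],0,0],
    [[0,-8,50],0,0],
    [[0,-8,50],0,0]
  ]
}}

```text
time_s: 11.02
eef_pos: [0.6083, 0.131, 0.3458]
tcp_rot: [0.382, 0.596, -0.381, 0.595]
wrist_force: [-0.7, -0.2, -0.0]
grip_width: 0.25
```

```bash
python3 - <<'E'
from h import *
rem(.649,-.0193,.345)
E
```

```text
t 11.03 pos [0.6083 0.131  0.3458] F [-0.7 -0.2 -0. ] g 0.25 tilt [ 0.     0.002 -1.   ] tz [ 0.417 -0.909 -0.002] q6 1.24
rem tool mm [  0.5 -25.7 153.5]
```

{"fn": "jog_arm", "kwargs": {
  "steps": [
    [[0,-8,48],0,0],
    [[0,-8,48],0,0],
    [[0,-6,40],0,0],
    [[0,-3,12],0,0],
    [[0,0,0],0,0]
  ]
}}

```text
time_s: 11.65
eef_pos: [0.6473, -0.021, 0.3422]
tcp_rot: [0.383, 0.597, -0.383, 0.592]
wrist_force: [0.0, 0.3, -0.7]
grip_width: 0.254
```

```bash
python3 - <<'E'
from h import *
rem(.649,-.0193,.345)
for n in('scene','top'):
    s=snap(n,n[0]+'5');W=world(s).reshape(-1,3)
    for lo in np.arange(.20,.34,.03):
        m=(np.hypot(W[:,0]-.649,W[:,1]+.0193)<.035)&(W[:,2]>lo)&(W[:,2]<lo+.03)
        if m.sum()>3: print(n,lo.round(3),m.sum(),W[m].min(0).round(4),W[m].max(0).round(4))
E
```

```text
t 11.65 pos [ 0.6473 -0.021   0.3422] F [ 0.   0.3 -0.7] g 0.254 tilt [-0.005  0.003 -1.   ] tz [ 0.413 -0.91  -0.005] q6 1.0
rem tool mm [-2.8  2.2 -0.8]
scene 0.2 57 [ 0.649  -0.031   0.2149] [ 0.6605 -0.0089  0.2297]
scene 0.23 140 [ 0.6498 -0.0307  0.2301] [ 0.6612 -0.0089  0.2599]
scene 0.26 153 [ 0.6492 -0.0314  0.2601] [ 0.6617 -0.009   0.2899]
scene 0.29 179 [ 0.6484 -0.0317  0.2901] [ 0.6611 -0.009   0.3199]
scene 0.32 212 [ 0.6457 -0.0356  0.3201] [0.6644 0.0016 0.35  ]
top 0.2 19 [ 0.6355 -0.0307  0.2181] [ 0.6448 -0.0083  0.2299]
top 0.23 46 [ 0.6351 -0.0307  0.23  ] [ 0.6443 -0.0086  0.2591]
top 0.26 46 [ 0.6352 -0.032   0.2608] [ 0.6493 -0.0107  0.2891]
top 0.29 37 [ 0.6353 -0.0317  0.2907] [ 0.6459 -0.0158  0.3198]
top 0.32 31 [ 0.6358 -0.0427  0.3207] [ 0.6453 -0.0244  0.3493]
```

View pics/s5.png

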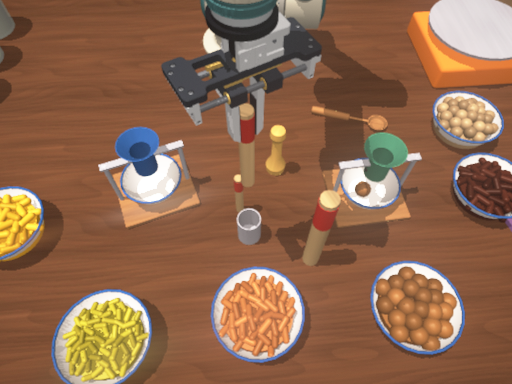

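The walnut is in the bowl at (362,190). The stick is over the empty tumbler (249,228), centred at about (0.648, -0.020). I lower it in stages.

{"fn": "jog_arm", "kwargs": {
  "steps": [
    [[25,1,-1],0,0],
    [[35,0,0],0,0],
    [[35,0,0],0,0],
    [[22,0,0],0,0],
    [[0,0,0],0,0]
  ]
}}

```text
time_s: 12.38
eef_pos: [0.646, -0.0075, 0.225]
tcp_rot: [0.381, 0.598, -0.377, 0.596]
wrist_force: [-0.4, 0.3, -0.3]
grip_width: 0.254
```

```bash
python3 - <<'E'
from h import *
rem(.649,-.0193,.135)
E
```

```text
t 12.38 pos [ 0.646  -0.0075  0.225 ] F [-0.4  0.3 -0.3] g 0.254 tilt [-0.001  0.007 -1.   ] tz [ 0.425 -0.905 -0.006] q6 1.01
rem tool mm [90.  -2.5 12.6]
```

{"fn": "jog_arm", "kwargs": {
  "steps": [
    [[2,-2,13],0,0],
    [[0,0,0],0,0],
    [[4,0,0],0,0],
    [[0,0,0],0,0],
    [[0,0,0],0,0]
  ]
}}

```text
time_s: 13.0
eef_pos: [0.652, -0.0198, 0.2231]
tcp_rot: [0.382, 0.596, -0.375, 0.598]
wrist_force: [-1.1, 0.1, -0.6]
grip_width: 0.253
```

```bash
python3 - <<'E'
from h import *
rem(.649,-.0193,.135)
E
```

```text
t 13.0 pos [ 0.652  -0.0198  0.2231] F [-1.1  0.1 -0.6] g 0.253 tilt [ 0.007  0.006 -1.   ] tz [ 0.427 -0.904 -0.003] q6 0.99
rem tool mm [88.1 -3.3 -1.5]
```

{"fn": "jog_arm", "kwargs": {
  "steps": [
    [[8,-4,-1],0,0],
    [[10,0,0],0,0],
    [[10,0,0],0,0],
    [[8,0,0],0,0],
    [[0,0,0],0,0]
  ]
}}

```text
time_s: 13.62
eef_pos: [0.647, -0.0203, 0.1835]
tcp_rot: [0.381, 0.597, -0.376, 0.597]
wrist_force: [0.5, -0.7, -0.6]
grip_width: 0.25
```

```bash
python3 - <<'E'
from h import *
rem(.649,-.0193,.135)
E
```

```text
t 13.62 pos [ 0.647  -0.0203  0.1835] F [ 0.5 -0.7 -0.6] g 0.25 tilt [ 0.005  0.006 -1.   ] tz [ 0.427 -0.904 -0.004] q6 0.99
rem tool mm [48.5  1.8  0.2]
```

{"fn": "jog_arm", "kwargs": {
  "steps": [
    [[10,1,0],0,0],
    [[12,0,0],0,0],
    [[12,0,0],0,0],
    [[8,0,0],0,0],
    [[0,0,0],0,0]
  ]
}}

```text
time_s: 14.25
eef_pos: [0.6482, -0.0194, 0.1381]
tcp_rot: [0.381, 0.597, -0.376, 0.597]
wrist_force: [-0.6, -0.0, -0.2]
grip_width: 0.252
```

```bash
python3 - <<'E'
from h import *
rem(.649,-.0193,.134)
E
```

```text
t 14.25 pos [ 0.6482 -0.0194  0.1381] F [-0.6 -0.  -0.2] g 0.252 tilt [ 0.004  0.006 -1.   ] tz [ 0.427 -0.904 -0.004] q6 0.99
rem tool mm [4.1 0.7 0.2]
```

{"fn": "jog_arm", "kwargs": {
  "steps": [
    [[2,0,0],0,0],
    [[2,0,0],0,0],
    [[0,0,0],0,0],
    [[0,0,0],0,0],
    [[0,0,0],0,0]
  ]
}}

```text
time_s: 14.88
eef_pos: [0.6492, -0.0196, 0.1352]
tcp_rot: [0.382, 0.596, -0.375, 0.598]
wrist_force: [-0.2, 0.3, -1.1]
grip_width: 0.25
```

```bash
python3 - <<'E'
from h import *
rem(.649,-.0193,.133)
E
```

```text
t 14.88 pos [ 0.6492 -0.0196  0.1352] F [-0.2  0.3 -1.1] g 0.25 tilt [ 0.007  0.006 -1.   ] tz [ 0.427 -0.904 -0.003] q6 0.99
rem tool mm [ 2.2 -0.1 -0.4]
```

Within about 2 mm of the floor. One more touch down, then I open slowly.

{"fn": "jog_arm", "kwargs": {
  "steps": [
    [[2,0,0],0,0],
    [[0,0,0],0,0],
    [[0,0,0],0,30],
    [[0,0,0],0,40],
    [[0,0,0],0,60]
  ]
}}

```text
time_s: 15.5
eef_pos: [0.6495, -0.0196, 0.1335]
tcp_rot: [0.382, 0.596, -0.375, 0.598]
wrist_force: [1.0, -0.4, -0.3]
grip_width: 0.469
```

{"fn": "jog_arm", "kwargs": {
  "steps": [
    [[0,0,0],0,80],
    [[0,0,0],0,90],
    [[0,0,0],0,90],
    [[0,0,0],0,90],
    [[0,0,0],0,90]
  ]
}}

```text
time_s: 16.12
eef_pos: [0.6495, -0.0196, 0.1335]
tcp_rot: [0.382, 0.596, -0.375, 0.598]
wrist_force: [-0.2, -0.1, -0.2]
grip_width: 0.9
```

```bash
python3 - <<'E'
from h import *
rem(.649,-.0193,.25)
E
```

```text
t 16.12 pos [ 0.6495 -0.0196  0.1335] F [-0.2 -0.1 -0.2] g 0.9 tilt [ 0.008  0.006 -1.   ] tz [ 0.427 -0.904 -0.002] q6 0.99
rem tool mm [-116.5    0.8   -0.7]
```

{"fn": "jog_arm", "kwargs": {
  "steps": [
    [[-15,0,0],0,90],
    [[-20,0,0],0,90],
    [[-25,0,0],0,90],
    [[-25,0,0],0,90],
    [[-25,0,0],0,90]
  ]
}}

```text
time_s: 16.75
eef_pos: [0.6482, -0.0203, 0.249]
tcp_rot: [0.382, 0.596, -0.375, 0.598]
wrist_force: [0.8, 0.2, 0.1]
grip_width: 0.901
```

{"fn": "jog_arm", "kwargs": {
  "steps": [
    [[-25,0,0],0,90],
    [[-25,0,0],0,90],
    [[-20,0,0],0,90],
    [[0,0,0],0,90],
    [[0,0,0],0,90]
  ]
}}

```text
time_s: 17.38
eef_pos: [0.6484, -0.0207, 0.3289]
tcp_rot: [0.383, 0.593, -0.374, 0.602]
wrist_force: [0.4, 0.5, 0.4]
grip_width: 0.902
```

```bash
python3 - <<'E'
from h import *
rem(.649,-.0193,.25)
s=snap('scene','s6');W=world(s).reshape(-1,3)
m=(np.hypot(W[:,0]-.649,W[:,1]+.0193)<.035)&(W[:,2]>.18)&(W[:,2]<.195)
print(m.sum(),W[m].min(0),W[m].max(0))
E
```

```text
t 17.38 pos [ 0.6484 -0.0207  0.3289] F [0.4 0.5 0.4] g 0.902 tilt [ 0.017  0.005 -1.   ] tz [ 0.427 -0.904  0.003] q6 0.99
rem tool mm [78.9 -0.3 -1.3]
136 [ 0.64024005 -0.02873675  0.18009475] [ 0.66383335 -0.00682087  0.18851351]
```

View pics/s6.png

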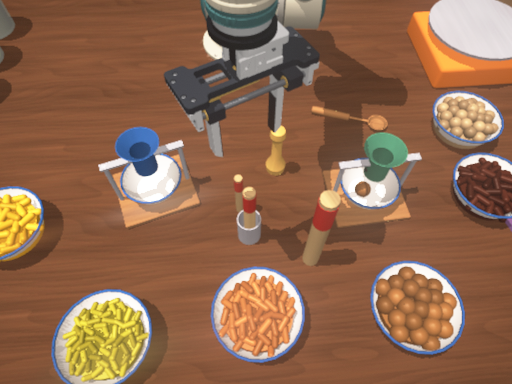

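The stick stands in the tumbler (249,213), band up. The walnut is in the bowl (362,190), the look-alikes haven't moved, and the gripper is clear above everything. I hand in.

```bash
python3 -c "
from bench import r
print(r.hand_in())"
```

```text
the job is handed in; nothing more can be done
None
```

The job is done and handed in at 17.4 s of the 51 s allowed. I took the middle-sized stick from the tumbler and pushed the walnut through the green spout. I then stood the stick back in the tumbler and let go.

- **Walnut:** the last picture shows it in the enamel bowl at (362,190). The stick's foot went down to about 0.083 m, below the spout's end at 0.095 m. The highest wrist force I read was about 5.5 N, taken only at the end of each call.
- **Pusher:** it stands upright in the tumbler, band up. Its top measured about 0.186 m high, as at the start, and sits within 4 mm of the tumbler's axis.
- **Surroundings:** the look-alike sticks, the pestle and the blue stand are where they were. The open gripper is about 0.14 m above the stick, touching nothing.
- **Departures:** faster straight moves drifted sideways by up to 12 mm. I corrected this before gripping the stick and before it entered the tumbler, and made smaller corrections on the way into the spout. No check failed.

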